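# Seat a machined block and hold a sprung touch probe square on its marked spot

## Task

First slide the aluminium block along its guide rails, away from the robot, until you feel it come up against the blue stop. Then lift the black touch probe out of its grey dock and hold its sprung tip on the red spot of the block's sloping face, square to that face, pressing lightly so that the tip is pushed about half way in and never to the end of its travel. Finish while holding it there, with the block still against the stop and the other things on the bench left alone.

Things in the scene. Friction and masses are not known exactly. Their poses are not given: they have to be found in the camera images.
- fixture: Fixed steel plate 260 x 110 x 15 mm with two dark guide rails along its x (each 12 wide, 10 mm above the plate's top, 52 mm apart inside). Origin: centre of its underside, on the bench. x points along the rails, away from the robot, towards the stop; z up. Stands left or right of the bench's middle.
- stop: Blue stop block, 24 long x 48 wide x 34 mm high, fixed between the rails on the plate; a 12 mm brass screw head behind. Its setting along the rails differs from job to job. Origin: foot of its front face, which the block butts against, 15 mm above the bench; x along the rails, away from the robot.
- part: Loose aluminium block, 0.34 to 0.59 kg, between the rails (1 mm play a side), 45 to 135 mm short of the stop. Base 76 (x) x 50 x 36 mm high, upright ends; on it a pad, its 60 x 50 top face sloping up 20 deg towards +x: 48 mm above the underside at x = -28 mm, 58 at 0, 68 at +28. Origin: centre of underside; x along the rails to the stop. Slides at 2 to 6 N; at the stop force rises steeply.
- part_back (a point): Point in the middle of the part's back face (38 mm from its origin along x, 18 mm above its underside): touches the stop's front face when seated.
- spot: Red spot, 14 mm across with a small white centre, painted on the part's sloping face; moves with the part. Origin: its centre, on the face, 58 mm straight above the part's origin. z is the outward normal of the sloping face: straight up tilted 20 degrees back along the rails, towards the robot.
- dock: Grey block 90 x 90 x 60 mm high, fixed, with an 18 mm upright hole in the middle of its top, in which the probe stands. Stands on the other side of the bench from the fixture. Origin: centre of its underside.
- probe: Loose touch probe, 0.16 kg, upright in the dock. Black square body 24 x 24 mm, 85 long (z = 0 to 85 mm), blue band low on it, gripped on two opposite flats; below it a steel stem 14 mm thick, 28 long, in the dock's hole, then the sprung tip. Origin: centre of the body's underside, resting on the dock's top 60 mm above the bench; z along the probe, away from the tip; x, y square to the flats.
- probe_tip (a point): The outermost point of the probe's sprung red ball tip (8 mm ball), on the probe's axis: 54 mm below the probe's origin when out, it moves towards the body as it is pushed in.
- plunger (a joint): How far the probe's tip is pushed in, in m: 0 out, 0.010 at the end of its travel. Spring: 0.4 N to start moving, then 0.4 N per mm (2.4 N at 5 mm).
- clip_a: Black plastic clip, 30 x 22 x 26 mm high, loose on the bench between fixture and dock, to be left alone. Origin: centre of its underside.
- clip_b: A second clip like clip_a, nearer the robot, to be left alone.
- clip_c: A third clip like clip_a, beyond the fixture or dock, to be left alone.
- cup: Orange cup, 72 mm across, 80 high, loose, far left, to be left alone. Origin: centre of its underside.
- driver: Yellow-handled screwdriver lying across the far side, loose, to be left alone.
- vblock: Small steel slotted block, 50 x 60 x 40 mm high, loose, far right, to be left alone. Origin: centre of its underside.
- mouse: Black computer mouse, 100 x 60 x 22 mm, loose, on the left, to be left alone. Origin: centre of its underside.
- refball: Steel reference ball on a 56 mm round foot, 71 mm high, loose, on the right, to be left alone. Origin: centre of its underside.
There are look-alikes about, which are no part of the job. What is shaped like the part but green or purple is not meant.

How it is judged:
On the way, in this order (a step that is already met when the one before it is completed fails the run):
1. the block sits against the stop (x of part_back in the frame of stop above -0.002 m), for 0.2 s.
2. the probe is lifted out of the dock, its tip above the dock's top (z of probe_tip in the frame of dock above 0.065 m and contact force between the fingers and probe above 0.5 N), for 0.2 s.
At the end, for the whole second after the job is handed in: Probe held still in the gripper, tip within 7 mm of the red spot's centre, axis within 8 degrees of square to the face, tip pushed in 2 to 8.5 mm with 0.6 to 6 N, touching only block and fingers; block flat between its rails, within 3 mm of the stop (distance between probe_tip and spot below 0.007 m and angle between the z axis of probe and the z axis of spot, either way round below 0.14 rad and value of joint plunger between 0.002 and 0.0085 m and contact force between probe and part between 0.6 and 6 N and contact force between the fingers and probe above 1 N and contact force between probe and dock below 0.05 N and contact force between probe and fixture below 0.05 N and linear speed of probe below 0.02 m/s and linear speed of part below 0.01 m/s and x of part_back in the frame of stop above -0.003 m and angle between part's own z axis and vertical below 0.05 rad); the arm keeps its last pose, push and grip.
It fails at once if the probe's tip is driven to the end of its travel (value of joint plunger above 0.0098 m).
It fails at once if another thing on the bench is disturbed (moved more than 30 mm) (distance of any of clip_a, clip_b, clip_c, cup, driver, vblock, mouse, refball from where it was at the start of the episode above 0.03 m).
It also fails if it takes over 64 s, if anything falls off the work surface, if the arm or the gripper's body presses on something with over 40 N, if the wrist force passes 120 N, or if a joint passes its speed limit or range.

## Robot

A 6-joint arm with a two-finger parallel gripper is mounted at the origin on the work surface. World frame = base frame: x ahead of the robot, y to its left, z up, the work surface at z = 0. Lengths are in m, angles in rad, forces in N, time in s.
With the tool pointing down it reaches from about 0.35 to 0.975 m from the base axis. Payload 7.1 kg.
Tool frame: the origin (TCP) lies midway between the tips of the shut fingers; the grasp point (between the pads) lies 19 mm behind it; z points along the fingers, y is the line along which they close (so a half turn about z gives the same grasp; the last joint's range is limited). The gripper opens to 88 mm and grips with 3 to 60 N. Pads are 20 mm wide; open, the fingers measure 115 mm over their backs; the gripper's body (75 mm by 178 mm) begins 61 mm behind the grasp point.
Start: joints at [-1.275, 0.423, 1.63, -0, 1.089, -0.019], TCP at [0.194, -0.594, 0.223] pointing down, gripper open.
Joint ranges: [-3, 3], [-0.9, 2.11], [0.09, 2.58], [-1.31, 4.45], [0.11, 2.69], [-2.54, 2.54]. Speed limits (rad/s): [2.39, 2.39, 3.01, 3.14, 3.14, 3.14].

## Interface

Orientations are given as a unit quaternion [w, x, y, z].
In Python, from station import move_pose, movel, movej, command_gripper, wait, inverse_kinematics, read_camera, camera_info, MotionError, job_done, get_time, get_joint_pos, get_qvel, get_effort, get_tcp_pos, get_ee_rot, get_ft_force, get_ft_torque, get_grip_width, get_finger_force gives the robot as it stands. Calls block until the motion is done:
- move_pose(position, orientation): joint-space move of the TCP to a pose.
- movel(position, frame=None, v=0.15, until_force=None): straight line of the TCP; frame=None keeps the orientation; v is the mean speed in m/s. With until_force (N) it stops when the force on the tool has changed by that much, and returns True; else False.
- movej(angles): joint-space move.
- command_gripper(opening): opening from 0.0 (shut) to 1.0 (fully open); the grip force is fixed at half the most; returns when the fingers have stopped.
- wait(seconds).
- inverse_kinematics(position, orientation): joint angles nearest the present ones, or None.
- read_camera(name): name is "scene" or "top" or "wrist"; returns the picture (400x640x3 uint8, red, green, blue); there is no depth.
- camera_info(name): a dict with "intrinsics" (3x3 intrinsics, pixels), "T" (4x4, takes a point from camera to world coordinates); the wrist camera has in their place "tool_from_camera" (4x4, takes a point from camera to tool coordinates, whose origin is the TCP and whose axes are the flange's). Camera axes: x right, y up, looking along -z (the intrinsics and any distortion apply to the point x, -y, -z); pixel columns grow to the right and rows downward; lengths in m; the calibration is good to about 2 mm. A picture is of the moment at which its call begins: read the wrist's pose just before it. camera_info takes no time and is no camera call.
A pose or a line that the arm cannot do raises MotionError and nothing moves.
- job_done(): hands the job in; it is judged then, once.
Readings, each from a call of its own:
- get_time(): time.
- get_joint_pos(): joint angles.
- get_qvel(): joint speeds.
- get_effort(): joint torques, N m.
- get_tcp_pos(): TCP position.
- get_ee_rot(): TCP orientation.
- get_ft_force(): force on the tool from outside, world axes, zero at the start.
- get_ft_torque(): the same for the moment, N m.
- get_grip_width(): opening from 0.0 (shut) to 1.0 (fully open).
- get_finger_force(): force on a finger pad.
Only numpy, scipy, OpenCV 4.12 (cv2) and the standard library are available. Lean on these libraries where they do the work, as an engineer would, in place of code of your own. Each camera call takes 0.05 s, during which the arm holds its last target. There are 200 camera calls.

## Working session

There is one attempt and no reset: what is moved stays moved. The work goes in short steps, each a Python script; the robot and the scene stay as the last script left them, time stands still between calls to the robot, and variables do not carry over. Pictures are saved under pics/ and viewed, at most 10 in all, crops included, and the job is handed in when it is done.

```bash
ls; mkdir -p pics; python3 - <<'E'
from station import *
import cv2,numpy as np
for n in ("scene","top"):
    cv2.imwrite(f"pics/{n}0.png",read_camera(n)[:,:,::-1]); i=camera_info(n); print(n,{k:np.round(v,4).tolist() if not isinstance(v,str) else v for k,v in i.items()})
print(camera_info("wrist"),get_time(),get_ee_rot())
E
```

```text
pics
scene {'intrinsics': [[491.6079, 0.0, 310.2058], [0.0, 491.6079, 196.0193], [0.0, 0.0, 1.0]], 'T': [[0.7753, -0.3662, 0.5146, 1.2201], [0.6312, 0.4209, -0.6515, -0.8211], [0.022, 0.8299, 0.5574, 0.7611], [0.0, 0.0, 0.0, 1.0]]}
top {'intrinsics': [[372.896, 0.0, 316.9751], [0.0, 372.896, 204.039], [0.0, 0.0, 1.0]], 'T': [[0.0113, 0.9809, -0.1941, 0.4023], [-0.9995, 0.0171, 0.0278, 0.0047], [0.0306, 0.1937, 0.9806, 0.9768], [0.0, 0.0, 0.0, 1.0]]}
{'intrinsics': array([[294.20679972,   0.        , 320.44742016],
       [  0.        , 294.20679972, 201.31093801],
       [  0.        ,   0.        ,   1.        ]]), 'tool_from_camera': array([[-1.39018846e-03,  9.59307472e-01,  2.82360128e-01,
         7.64784925e-02],
       [ 9.99998848e-01,  1.16170100e-03,  9.76619509e-04,
        -7.39528014e-04],
       [ 6.08860349e-04,  2.82361161e-01, -9.59307982e-01,
        -1.61261956e-01],
       [ 0.00000000e+00,  0.00000000e+00,  0.00000000e+00,
         1.00000000e+00]])} 0.1 [-6.70088195e-04  9.87638742e-01  1.56745826e-01 -1.06181640e-04]
```

View pics/top0.png

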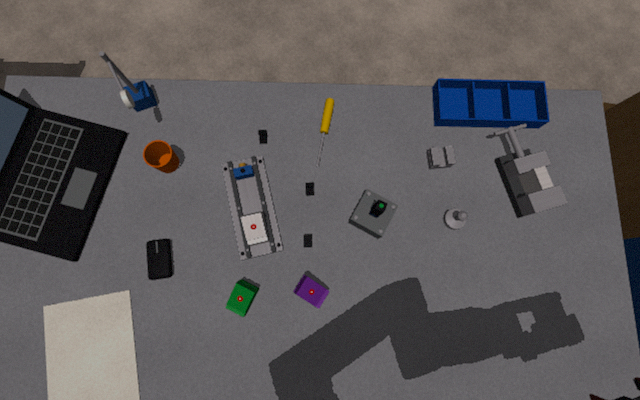

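View pics/scene0.png

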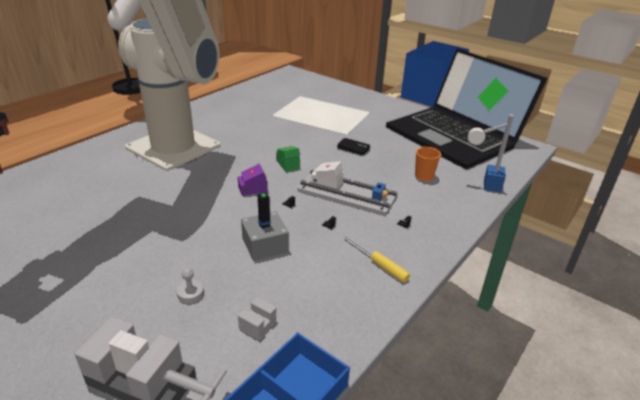

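Top view: the fixture has corners at about (224,163), (263,157), (283,250) and (241,259), with the red spot at (254,227) and the stop at (243,172). The dock is centred near (373,213) and the probe top is at (378,206). The clips are at (263,136), (309,188) and (308,240). The scene view shows the probe upright in the dock. Next I'll take wrist close-ups.

```bash
cat > h.py <<'E'
from station import *
import cv2,numpy as np
from scipy.spatial.transform import Rotation as R
def rot(q): return R.from_quat(np.roll(q,-1))
def quat(r): return np.roll(r.as_quat(),1)
def cam(n):
    i=camera_info(n)
    if n!="wrist": return i["intrinsics"],np.array(i["T"])
    T=np.eye(4); T[:3,:3]=rot(get_ee_rot()).as_matrix(); T[:3,3]=get_tcp_pos()
    return i["intrinsics"],T@i["tool_from_camera"]
def ray(K,T,uv,z):
    d=T[:3,:3]@np.array([(uv[0]-K[0,2])/K[0,0],-(uv[1]-K[1,2])/K[1,1],-1])
    return T[:3,3]+d*(z-T[2,3])/d[2]
def proj(K,T,P):
    p=(np.atleast_2d(P)-T[:3,3])@T[:3,:3]; return np.c_[K[0,0]*p[:,0]/-p[:,2]+K[0,2],K[1,1]*p[:,1]/p[:,2]+K[1,2]]
def down(yaw): # tool z down, tool x at angle yaw
    return quat(R.from_matrix(np.array([[np.cos(yaw),np.sin(yaw),0],[np.sin(yaw),-np.cos(yaw),0],[0,0,-1]])))
E
python3 - <<'E'
from h import *
K,T=cam("top")
for n,uv,z in [("spot",(254,227),.073),("f1",(224,163),.015),("f2",(263,157),.015),("f3",(283,250),.015),("f4",(241,259),.015),("stop",(243,172),.049),("dock",(373,213),.06),("probetop",(378,206.5),.145),("clipA",(309,188),.02),("clipB",(308,240),.02),("clipC",(263,136),.02),("green",(240,298),.073),("purple",(312,292),.073)]:
    print(n,ray(K,T,uv,z)[:2].round(3))
print(get_tcp_pos(), rot(get_ee_rot()).as_matrix().round(3))
E
```

```text
spot [0.522 0.131]
f1 [0.7   0.227]
f2 [0.719 0.124]
f3 [0.471 0.063]
f4 [0.447 0.169]
stop [0.666 0.169]
dock [ 0.563 -0.162]
probetop [ 0.564 -0.158]
clipA [ 0.634 -0.001]
clipB [ 0.497 -0.001]
clipC [0.776 0.126]
green [0.354 0.157]
purple [ 0.369 -0.012]
[ 0.1933802  -0.59381066  0.22198763] [[ 0.951  0.31  -0.   ]
 [ 0.31  -0.951  0.001]
 [ 0.    -0.001 -1.   ]]
```

```bash
python3 - <<'E'
from h import *
ims=[]
for n,p in [("dock",(0.60,-0.15,0.29)),("fix",(0.62,0.145,0.27))]:
    move_pose(p,down(0)); wait(.3)
    K,T=cam("wrist"); im=read_camera("wrist"); np.savez(f"{n}.npz",K=K,T=T,im=im)
    cv2.imwrite(f"pics/{n}1.png",im[:,:,::-1])
print(get_time(),get_ft_force())
E
```

```text
4.1083 [ 0.76049191 -0.47428405 -0.14798531]
```

View pics/fix1.png

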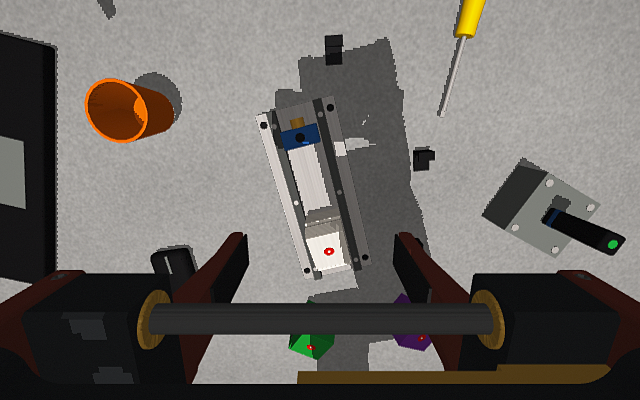

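View pics/dock1.png

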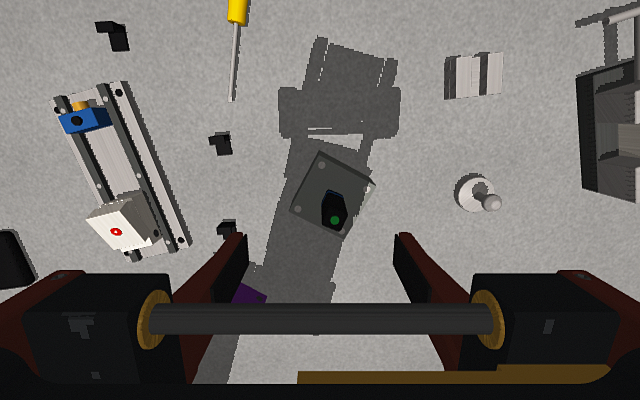

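The fix view shows the part's spot at (329,251) and the stop at (300,137). Plate corner holes are near (264,125), (331,107), (365,257) and (308,270). In the dock view, the dock top is around (333,190) and the probe's green top dot is at (335,220). I'll zoom in on both.

```bash
python3 - <<'E'
from h import *
a=np.load("fix.npz")["im"][90:290,235:390]; b=np.load("dock.npz")["im"][140:250,270:390]; c=np.load("fix.npz")["im"][150:265,470:635]
print(a.shape)
a=cv2.resize(a,None,fx=3,fy=3,interpolation=cv2.INTER_CUBIC)
b=cv2.resize(b,None,fx=2.5,fy=2.5,interpolation=cv2.INTER_CUBIC)
b=np.clip(b.astype(float)*2,0,255).astype(np.uint8)
o=np.zeros((600,800,3),np.uint8); o[:,:465]=a; o[:275,470:770]=b
c=cv2.resize(c,None,fx=2,fy=2,interpolation=cv2.INTER_CUBIC); o[300:530,470:800]=c
cv2.imwrite("pics/zoom.png",o[:,:,::-1])
E
```

```text
(200, 155, 3)
```

View pics/zoom.png

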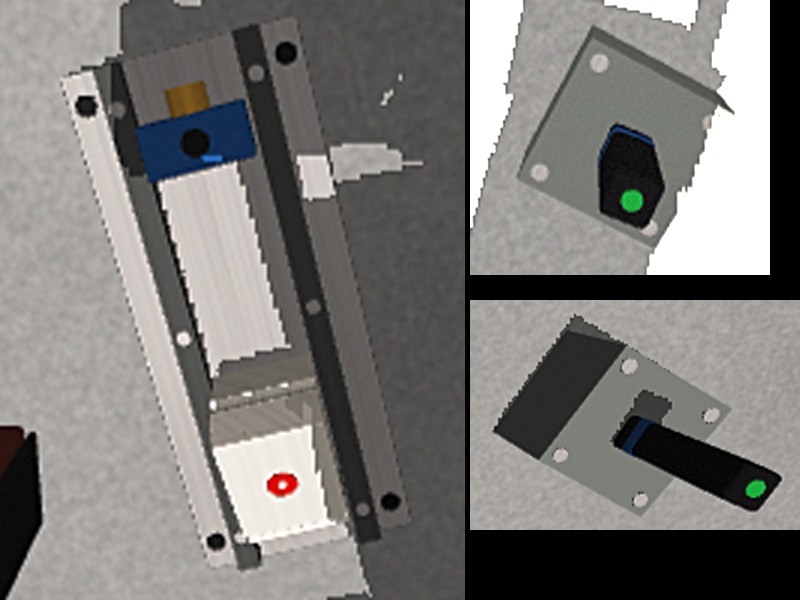

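Zoomed, the plate holes, the dock's four screws (in both views), the probe band and the green dot are all clear, so I can compute poses.

```bash
python3 - <<'E'
from h import *
F=np.load("fix.npz");D=np.load("dock.npz"); tp=cam("top")
za=lambda x,y:((x+.5)/3+235-.5,(y+.5)/3+90-.5)
zb=lambda x,y:((x-470+.5)/2.5+270-.5,(y+.5)/2.5+140-.5)
zc=lambda x,y:((x-470+.5)/2+470-.5,(y-300+.5)/2+150-.5)
def rect(P):
    P=np.array(P); print(P.mean(0).round(4), "edges",[ (np.round(np.linalg.norm(e),4),np.round(np.degrees(np.arctan2(e[1],e[0])),1)) for e in np.roll(P,-1,0)-P])
fx=[ray(F["K"],F["T"],za(*p),.015)[:2] for p in [(216,542),(86,106),(286,53),(390,501)]]; rect(fx)
rect([ray(F["K"],F["T"],zc(*p),.06)[:2] for p in [(629,366),(711,415),(641,500),(561,455)]])
rect([ray(D["K"],D["T"],zb(*p),.06)[:2] for p in [(599,63),(707,122),(650,229),(540,172)]])
for nm,K,T,im in [("fix",F["K"],F["T"],F["im"]),("dock",D["K"],D["T"],D["im"]),("top",*tp,read_camera("top"))]:
    h=cv2.cvtColor(im,cv2.COLOR_RGB2HSV)
    for c,m,z in [("red",((h[...,0]<6)|(h[...,0]>174))&(h[...,1]>180)&(h[...,2]>130),.073),("grn",(abs(h[...,0].astype(int)-65)<15)&(h[...,1]>150)&(h[...,2]>80),.145)]:
        n,l,s,ce=cv2.connectedComponentsWithStats(m.astype(np.uint8))
        for i in range(1,n):
            if 3<s[i,4]<400: print(nm,c,s[i,4],(s[i,:2]+(s[i,2:4]-1)/2),ray(K,T,s[i,:2]+(s[i,2:4]-1)/2,z)[:2].round(4))
print("stop front top edge", [ray(F["K"],F["T"],za(*p),.049)[:2].round(4) for p in [(150,181),(256,157)]])
E
```

```text
[0.5832 0.1494] edges [(np.float64(0.2301), np.float64(14.0)), (np.float64(0.0941), np.float64(-76.0)), (np.float64(0.2292), np.float64(-166.0)), (np.float64(0.094), np.float64(104.6))]
[ 0.564 -0.165] edges [(np.float64(0.0698), np.float64(-118.5)), (np.float64(0.0696), np.float64(152.1)), (np.float64(0.0699), np.float64(61.4)), (np.float64(0.0695), np.float64(-27.9))]
[ 0.5644 -0.1646] edges [(np.float64(0.0675), np.float64(-118.9)), (np.float64(0.0697), np.float64(154.5)), (np.float64(0.0709), np.float64(61.1)), (np.float64(0.0695), np.float64(-28.4))]
fix red 51 [328.5 251. ] [0.5218 0.1342]
fix red 15 [309. 347.] [0.3653 0.1624]
fix grn 71 [612.5 244. ] [ 0.5643 -0.1645]
fix grn 293 [300.5 345.5] [0.434  0.1688]
dock red 53 [115.5 231. ] [0.5225 0.1338]
dock grn 51 [334.5 220. ] [ 0.5644 -0.1652]
top red 8 [253.5 226.5] [0.5229 0.1327]
top grn 12 [380.5 205.5] [ 0.566  -0.1642]
stop front top edge [array([0.653 , 0.1908]), array([0.663 , 0.1452])]
```

```bash
cat >> h.py <<'E'
FC=np.array([.5832,.1494]); FY=np.radians(14.0); FU=np.array([np.cos(FY),np.sin(FY)])
def fp(s,z): return [*(FC+s*FU),z]
E
python3 - <<'E'
from h import *
command_gripper(0)
q=down(FY)
move_pose(fp(-.140,.14),q); movel(fp(-.140,.033),v=.12); wait(.2)
print(get_time(),get_ft_force())
a=movel(fp(-.117,.033),v=.08,until_force=15)
r=movel(fp(.006,.033),v=.04,until_force=14)
p=get_tcp_pos();print(a,r,p,(p[:2]-FC)@FU,get_ft_force(),get_time())
wait(.4);print(get_ft_force(),(get_tcp_pos()[:2]-FC)@FU)
E
```

```text
7.6167 [0.17284693 0.09860072 1.02099981]
False True [0.57334942 0.14695579 0.03223642] -0.010149288530914988 [-0.3038622  -0.76128886  0.02752456] 10.45
[-1.26429376 -1.04349595 -0.07092679] -0.01053940030234671
```

```bash
python3 - <<'E'
from h import *
r=movel(fp(.006,.033),v=.015,until_force=12)
p=get_tcp_pos();print(r,(p[:2]-FC)@FU,get_ft_force(),get_time()); wait(.3)
p=get_tcp_pos();print((p[:2]-FC)@FU,get_ft_force())
movel(fp(-.05,.033),v=.1); movel(fp(-.05,.16),v=.2)
command_gripper(1)
# views: fixture, then dock closer
for n,pp,y in [("fix2",(0.66,0.165,0.27),0),("dock2",(0.57,-0.165,.27),0)]:
    move_pose(pp,down(y)); wait(.3)
    K,T=cam("wrist"); im=read_camera("wrist"); np.savez(f"{n}.npz",K=K,T=T,im=im)
    h=cv2.cvtColor(im,cv2.COLOR_RGB2HSV)
    for c,m,z in [("red",((h[...,0]<6)|(h[...,0]>174))&(h[...,1]>180)&(h[...,2]>130),.073),("grn",(abs(h[...,0].astype(int)-65)<15)&(h[...,1]>150)&(h[...,2]>80),.145)]:
        k,l,s,ce=cv2.connectedComponentsWithStats(m.astype(np.uint8))
        for i in range(1,k):
            if 3<s[i,4]<400: P=ray(K,T,s[i,:2]+(s[i,2:4]-1)/2,z)[:2]; print(n,c,s[i,4],(s[i,:2]+(s[i,2:4]-1)/2),P.round(4),((P-FC)@FU).round(4))
a=np.load("fix2.npz")["im"][90:290,235:390]
uv=proj(K,T,[.5643,-.1647,.1])[0].astype(int);print(uv,get_time())
b=im[max(uv[1]-60,0):uv[1]+60,uv[0]-65:uv[0]+65]; print(b.shape)
o=np.zeros((600,800,3),np.uint8); o[:400,:310]=cv2.resize(a,(310,400),interpolation=cv2.INTER_CUBIC)
b=cv2.resize(b,None,fx=3.6,fy=3.6,interpolation=cv2.INTER_CUBIC); o[:b.shape[0],320:320+b.shape[1]]=np.clip(b*2.,0,255)
cv2.imwrite("pics/z2.png",o[:,:,::-1])
E
```

```text
True -0.010287813475990443 [ 0.19516981 -0.10057595 -0.6907856 ] 11.3
-0.010763726389106856 [-0.19581486  0.83997124  0.1071317 ]
fix2 red 25 [323.5 209. ] [0.6195 0.1616] 0.0382
fix2 grn 61 [622. 277.] [ 0.5644 -0.1644] -0.0942
fix2 grn 4 [321.5 335. ] [0.4881 0.1644] -0.0887
fix2 grn 140 [309.5 363. ] [0.4473 0.1789] -0.1247
dock2 red 93 [ 50.5 137. ] [0.6211 0.1586] 0.039
dock2 grn 65 [322. 199.] [ 0.5648 -0.1652] -0.094
[321 188] 17.0083
(120, 130, 3)
```

View pics/z2.png

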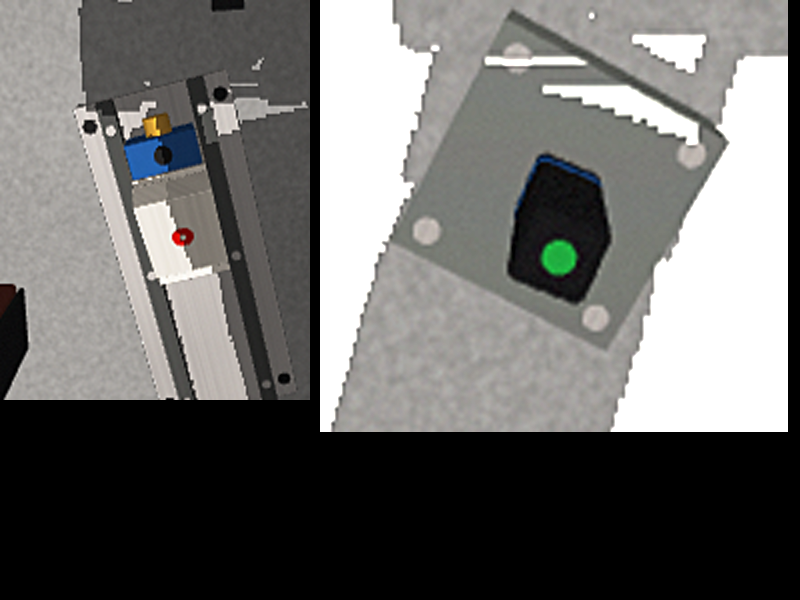

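The left crop shows the block butted against the blue stop, with the spot now about 38.5 mm along the rail axis. That matches the finger position, and both pushes ended at the same place. The right crop shows the probe's flats turned about -23°, so I'll grasp it at that yaw.

```bash
cat >> h.py <<'E'
t=np.radians(20); Z=np.array([0,0,1.]); F3=np.r_[FU,0]
N=np.cos(t)*Z-np.sin(t)*F3; X=np.cos(t)*F3+np.sin(t)*Z
QF=quat(R.from_matrix(np.c_[X,np.cross(-N,X),-N]))
SPOT=np.array(fp(.0385,.073))
def ft(n=25):
    a=[]
    for _ in range(n): wait(.02); a.append(get_ft_force())
    return np.mean(a,0)
E
python3 - <<'E'
from h import *
q=down(np.radians(-23)); P=np.array([.5645,-.1648,.086])
move_pose(P+[0,0,.1],q); movel(P,v=.1); command_gripper(0)
p=get_tcp_pos(); L=p[2]-.006; print(p,get_grip_width()*88,get_finger_force(),"L",L)
movel(p+[0,0,.14],v=.12)
print(get_finger_force(),get_time())
g=SPOT+N*(L+.02); move_pose(g+N*.06,QF); movel(g,v=.08); wait(.4)
print("L",L,(get_tcp_pos()-g).round(4),ft().round(2),get_time(),get_grip_width()*88)
np.save("L.npy",L)
K,T=cam("wrist"); im=read_camera("wrist"); s=read_camera("scene")
tip=get_tcp_pos()-N*L; k,TT=cam("scene")
u=proj(K,T,[tip,SPOT]);v=proj(k,TT,[tip,SPOT]);print(u.round(1),v.round(1))
c=lambda im,uv,r,f:cv2.resize(im[max(0,int(uv[1])-r):int(uv[1])+r,max(0,int(uv[0])-r):int(uv[0])+r],(f,f),interpolation=cv2.INTER_CUBIC)
cv2.imwrite("pics/stand.png",np.hstack([c(im,u[1],70,400),c(s,v[1],45,400)])[:,:,::-1])
E
```

```text
[ 0.56448346 -0.16480442  0.08596354] 23.7841273297883 29.998978972434998 L 0.07996354326639607
29.999036192893982 20.9417
L 0.07996354326639607 [0.0001 0.     0.0003] [-0.04  0.12 -1.56] 23.8417 23.881991123718013
[[321.4 206.9]
 [321.3 200.4]] [[359.5 167. ]
 [361.4 173.5]]
```

View pics/stand.png

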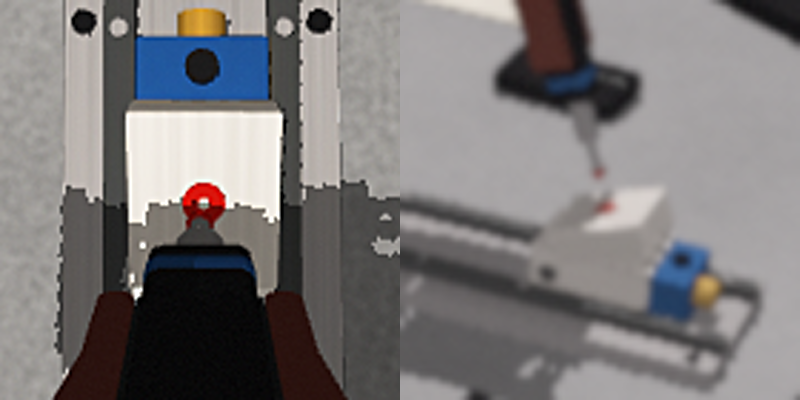

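The wrist crop shows the spot centred at (203,203), within about 1 px of the prediction, with the tip in line with it. The scene crop shows the tip above the spot and the block against the stop. Now I'll press gently.

```bash
python3 - <<'E'
from h import *
L=float(np.load("L.npy")); f0=ft()
for d in (.003,-.001,-.003,-.005):
    movel(SPOT+N*(L+d),v=.015); wait(.2); f=ft()-f0
    print(d,round(float(f@N),2),((get_tcp_pos()-SPOT)@N-L).round(4),get_time())
E
```

```text
0.003 -0.31 0.003 26.2583
-0.001 0.51 -0.001 27.2917
-0.003 1.29 -0.003 28.1917
-0.005 2.21 -0.005 29.0917
```

The force rises at about 0.4 N/mm to 2.2 N, so the tip is roughly half way in. I'm handing it in.

```bash
python3 - <<'E'
from h import *
wait(.3); print(get_finger_force(), job_done(), get_time())
E
```

```text
the job is handed in; nothing more can be done
the job is handed in; nothing more can be done
```

I handed the job in at about 29 s of the 64 s allowed: the block is against the stop and the probe is held on the red spot, square to the face, with its tip about 5 mm in at about 2.2 N; no verdict came back.

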